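# Shim the rocking run-out stand

## Robot

A 7-joint arm with a two-finger parallel gripper is mounted at the origin on a cart in front of the work surface, level with it; the furniture and walls round the work are solid. World frame = base frame: x ahead of the robot, y to its left, z up, the work surface at z = 0. Lengths are in m, angles in rad, forces in N, time in s.
With the tool pointing down it reaches from about 0.35 to 0.9 m from the base axis. Payload 7.2 kg.
Tool frame: the origin (TCP) lies between the finger pads; the fingertips stand 11 mm ahead of it and the grasp point (between the pads) lies 8 mm behind it; z points along the fingers, y is the line along which they close (so a half turn about z gives the same grasp; the last joint's range is limited). The gripper opens to 88 mm and grips with 3 to 60 N. Pads are 20 mm wide; open, the fingers measure 115 mm over their backs; the gripper's body (75 mm by 178 mm) begins 61 mm behind the grasp point.
Start: joints at [-1.311, 0.411, -0.013, 1.596, 0.006, 1.134, -0.082], TCP at [0.201, 0.592, 0.21] pointing down, gripper open.
Joint ranges: [-2.95, 2.95], [-0.29, 1.99], [-1.47, 1.44], [0.14, 2.54], [-1.03, 4.17], [0.13, 1.85], [-2.86, 2.86]. Speed limits (rad/s): [2.39, 2.39, 3.01, 3.01, 3.14, 3.14, 3.14].

## Interface

Orientations are given as a unit quaternion [x, y, z, w].
In Python, from station import * gives the robot as it stands.
- The arm moves only by the shell command python3 -m crank 'ROWS' [FORCE]. ROWS is text: rows parted by semicolons, each of 7 numbers parted by spaces: the shift along the tool's x, y, z in m, then the turn, a rotation vector about the tool's x, y, z in rad, then the closure, from 0 (fully open) to 1 (shut). A call has 1 to 20 rows; each row shifts and turns the commanded pose from where the row before left it, along the tool's axes as they then stand; what a row does not reach is not made up. A row lasts 1/12 s, in which the tool goes at most 41.7 mm and 7.16 degrees, less where a joint would pass 70% of its speed; a pose out of reach is approached as far as the arm can. A call is refused whole if a number of a shift passes 0.0417 or a number of a turn 0.125, either way. A call with a gripper value outside its range is refused whole. The fingers move at their own pace and stop on an object; FORCE is the grip in N (left out, the last holds). Time passes only in rows, so rows that do not move let the fingers close. It gives the time, the measured TCP pose, the force, the opening and the grip force at its end, in the units of the state.
- observe(): the state, without advancing time (a new reading comes with each control period).
- capture(name): name is "scene" or "side" or "wrist"; returns the picture (480x640x3 uint8, blue, green, red); there is no depth.
- camera_params(name): a dict with "fx", "fy", "cx", "cy" (pixels), "pose" (4x4, takes a point from camera to world coordinates). Camera axes: x right, y up, looking along -z (the intrinsics and any distortion apply to the point x, -y, -z); pixel columns grow to the right and rows downward; lengths in m; the calibration is good to about 2 mm. A picture is of the moment at which its call begins: read the wrist's pose just before it. camera_params takes no time and is no camera call; for the wrist camera it gives the pose at the moment of the call.
- job_done(): hands the job in; it is judged then, once.
The state is a dict: "time_s": time; "joints": joint angles; "qvel": joint speeds; "tau": joint torques, N m; "ee_pos": TCP position; "eef_rot": TCP orientation; "force": force on the tool from outside, world axes, zero at the start; "torque": the same for the moment, N m; "gripper_width": finger opening in m; "grasp_force": force on a finger pad.
Only numpy, scipy, OpenCV 4.12 (cv2) and the standard library are available. Lean on these libraries where they do the work, as an engineer would, in place of code of your own. Each camera call takes 0.05 s, during which the arm holds its last target. There are 200 camera calls.

## Task

The green run-out checking stand rocks because its near left levelling foot is seized too short. Push the orange wedge, thin end first, along the bench under that foot until the foot is snugly carried and the stand stands level; then press down firmly with a fingertip on the round corner lug above that foot to prove that the stand no longer rocks, and draw back. Only push and press: do not lift the wedge or the stand, do not shove the stand out of its place, and leave the things around it alone.

Things in the scene. Friction and masses are not known exactly. Their poses are not given: they have to be found in the camera images.
- stand: Green run-out stand, loose, about 2.25 kg, on four black ball feet at x +-48, y +-108 mm. Base 136 x 184 mm, 28 to 46 mm above the bench, steel table to 50; rotor and grey centres to 106 mm, dial gauge behind them to 158. Origin: bench level under its middle; x away from the robot, y left, z up. Level at the start on three feet (friction about 0.9); the near left one hangs clear.
- short_lug: Near left corner lug of the stand (x -48, y +108 mm), above the short foot: flat green disc 40 mm across, 18 mm thick. Origin below its centre, at bench level. Unshimmed, about 2 N or more on it tips the stand until the short foot meets the bench (0.04 to 0.08 rad).
- lug_top (a point): Middle of that lug's flat top, 46 mm above the bench: the place to press. 6 to 15 N, kept up for about half a second, is a fair test.
- short_foot: The short foot under that lug: black rubber ball of radius 11 mm on a steel stud, seized (it does not move in the lug). Origin: the lowest point of the ball.
- foot_tip (a point): The lowest point of the short foot's ball, 4 to 7 mm (differs from start to start) above the bench while the stand is level.
- wedge: Orange nylon wedge, loose, 80 g, 104 x 50 mm, slick (friction about 0.3; stays where it is pushed). Origin: on its underside, mid length and width; x to the thin nose, z up. The ramp rises evenly from 1.5 mm at x = +52 mm to 14 mm at x = -38; behind it a heel block 14 mm long, 20 mm high, full width. When the ramp meets the foot, the push rises from under 1 N; 2 to 6 N is snug.
- wedge_nose (a point): Middle of the wedge's nose edge, on the bench. It starts left of the stand, 65 to 140 mm from the short foot, pointing roughly at it (within about 0.8 rad).
- wedge_heel (a point): Middle of the wedge's flat upright back face (50 mm wide, 20 mm high), 10 mm above the bench: the place to push. Pushed more than about 6 mm past first contact (over 7 N), the wedge lifts the foot (1.4 mm per 10 mm) and tilts the stand the other way.
- vee_block: Steel vee block, 50 x 44 x 32 mm, a bystander behind the work. Origin under its middle.
- bearing: Ball bearing lying flat, 52 mm across, 15 mm high, a bystander behind the work. Origin under its middle.
- spanner: Combination spanner lying flat, 163 x 25 x 8 mm, a bystander to the right in front of the stand. Origin under its middle.

How it is judged:
By the outcome, as a careful person would: the job done as asked, in the order asked, and still so for the second after the job is handed in, with the robot touching nothing.
It also fails if it takes over 48 s, if anything falls off the work surface, if the arm or the gripper's body presses on something with over 40 N, if the wrist force passes 120 N, or if a joint passes its speed limit or range.

## Working session

There is one attempt and no reset: what is moved stays moved. The work goes in short steps, Python scripts to look and compute and a shell command to move; the robot and the scene stay as the last step left them, time stands still between calls to the robot, and variables do not carry over. Pictures are saved under pics/ and viewed, at most 10 in all, crops included, and the job is handed in when it is done.

```bash
mkdir -p pics
cat > h.py <<'E'
from station import *
import numpy as np, cv2
from scipy.spatial.transform import Rotation as R
def ray(p,u,v,z):
    P=np.array(p["pose"]);d=P[:3,:3]@np.array([(u-p["cx"])/p["fx"],-(v-p["cy"])/p["fy"],-1]);o=P[:3,3]
    return o+d*(z-o[2])/d[2]
def proj(p,X):
    P=np.array(p["pose"]);c=P[:3,:3].T@(np.array(X)-P[:3,3])
    return p["cx"]+p["fx"]*c[0]/-c[2], p["cy"]+p["fy"]*-c[1]/-c[2]
E
python3 - <<'E'
from h import *
s=observe();print(s)
for n in("scene","side"):
    p=camera_params(n);print(n,p)
    cv2.imwrite(f"pics/{n}0.png",capture(n))
E
```

```text
{'time_s': 0.0, 'joints': array([-1.31119776,  0.41190433, -0.01271333,  1.5970562 ,  0.00561819,
        1.13429393, -0.08218888]), 'qvel': array([-4.69296144e-04, -1.40754907e-03, -1.56905759e-03,  6.65607763e-05,
        7.95852636e-04,  1.71582317e-03, -9.01867977e-04]), 'tau': array([-8.84175643e-05, -5.87963033e+01,  6.41865972e-01, -2.91074467e+01,
       -5.37609961e-02,  1.85739814e-02,  1.65761876e-04]), 'ee_pos': array([0.20109966, 0.59119812, 0.20890137]), 'eef_rot': array([ 1.63144354e-01,  9.86601875e-01, -8.10239941e-04, -6.74392551e-05]), 'force': array([ 0.30848343, -0.21977596,  0.68915495]), 'torque': array([ 0.00267273, -0.02976402,  0.02655803]), 'grasp_force': 0.0, 'gripper_width': 0.08768031393348583}
scene {'fx': 611.0481081923042, 'fy': 611.0481081923042, 'cx': 316.08284565135654, 'cy': 234.7625439647882, 'pose': array([[ 0.90444777,  0.27130799, -0.32919022,  0.09580633],
       [-0.42626425,  0.54490728, -0.72206291, -0.90159482],
       [-0.01652328,  0.79339021,  0.60848907,  0.89036079],
       [ 0.        ,  0.        ,  0.        ,  1.        ]])}
side {'fx': 517.9319785572203, 'fy': 517.9319785572203, 'cx': 320.7820002143923, 'cy': 240.81230353946677, 'pose': array([[ 0.87726236,  0.28553294, -0.3858519 ,  0.06788471],
       [-0.47980928,  0.54492976, -0.68762971, -0.70495127],
       [ 0.01392125,  0.78836698,  0.61504772,  0.78448436],
       [ 0.        ,  0.        ,  0.        ,  1.        ]])}
```

View pics/scene0.png

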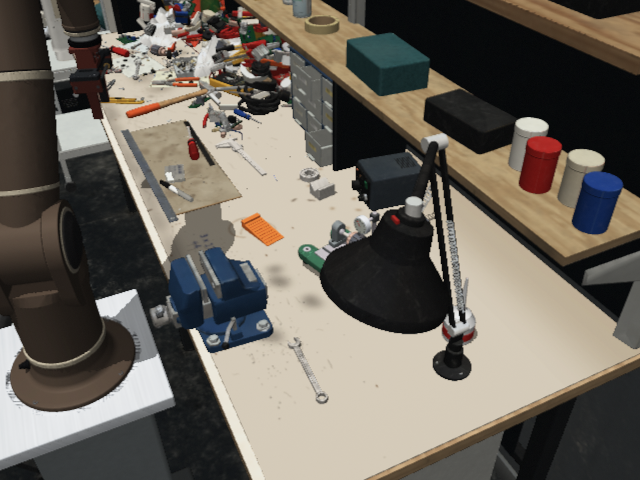

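View pics/side0.png

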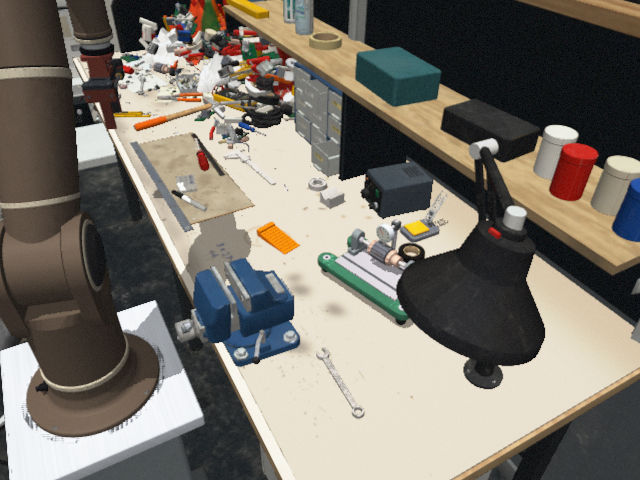

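The side view shows the wedge at (278,237), its heel up-left, and the near left lug at about (326,260). The vise is at (245,310) and the lamp is over the stand's right end. I'll enlarge the side view.

Run:
```python
from h import *
im=cv2.imread("pics/side0.png");c=im[210:330,245:425]
cv2.imwrite("pics/c1.png",cv2.resize(c,None,fx=4.4,fy=4.4,interpolation=cv2.INTER_CUBIC))
```

```text
(no output)
```

View pics/c1.png

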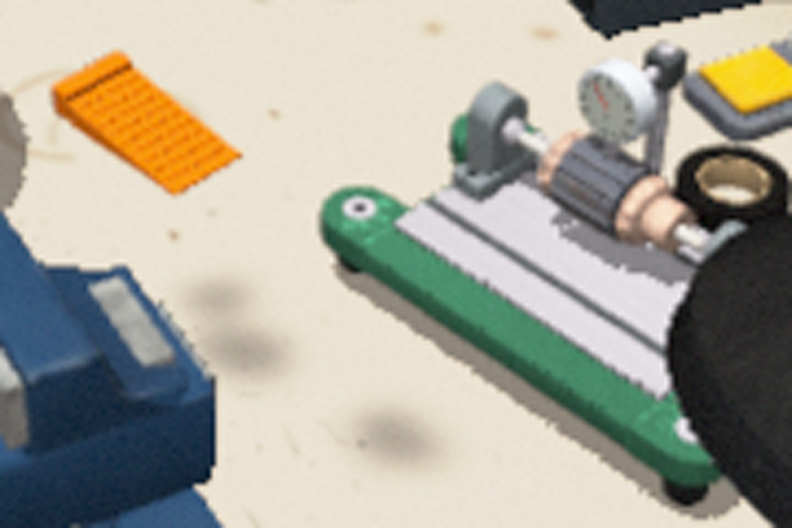

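```bash
cat >> h.py <<'E'
def c1(x,y,z):
    return ray(camera_params("side"),245+x/4.4-.4,210+y/4.4-.4,z)
E
python3 - <<'E'
from h import *
L=c1(360,208,.046);Rr=c1(690,430,.046);a=c1(178,193,.001);b=c1(241,155,.001);h1=c1(55,90,.02);h2=c1(120,52,.02);v=c1(54,113,0)
for n,q in dict(L=L,R=Rr,nl=a,nr=b,h1=h1,h2=h2,hb=v).items(): print(n,q.round(4))
print(np.linalg.norm(L-Rr),np.linalg.norm(a-b),np.linalg.norm(h1-h2))
n=(a+b)/2;h=(h1+h2)/2;d=n-h;print("nose",n,"heel",h,np.linalg.norm(d[:2]),np.degrees(np.arctan2(d[1],d[0])))
f=L-n;print("foot dist",np.linalg.norm(f[:2]),np.degrees(np.arctan2(f[1],f[0])));e=L-Rr;print("stand y",np.degrees(np.arctan2(e[1],e[0])))
E
```

```text
L [0.5144 0.0638 0.046 ]
R [ 0.5702 -0.1435  0.046 ]
nl [0.4605 0.1675 0.001 ]
nr [0.5056 0.1812 0.001 ]
h1 [0.4294 0.2602 0.02  ]
h2 [0.4765 0.2764 0.02  ]
hb [0.4298 0.2656 0.    ]
0.21463676195869338 0.0471472516426049 0.04987389003997445
nose [0.48308056 0.17438017 0.001     ] heel [0.45297693 0.26829665 0.02      ] 0.09862318652774359 -72.22746407356253
foot dist 0.11496090469748248 -74.20636118411485
stand y 105.08139379054187
```

```bash
python3 -m crank '0 0 0 0 0 0.119 0.75;0 0 0 0 0 0.119 0.75;0 0 0 0 0 0.119 0.75;0 0 0 0 0 0.119 0.75;0 0 0 0 0 0.119 0.75;0 0 0 0 0 0.119 0.75;0 0 0 0 0 0.119 0.75;0 0 0 0 0 0.119 0.75;-0.0346 0.0149 0 0 0 0 0.75;-0.0346 0.0149 0 0 0 0 0.75;-0.0346 0.0149 0 0 0 0 0.75;-0.0346 0.0149 0 0 0 0 0.75;-0.0346 0.0149 0 0 0 0 0.75;-0.0346 0.0149 0 0 0 0 0.75;-0.0346 0.0149 0 0 0 0 0.75;-0.0346 0.0149 0 0 0 0 0.75;-0.0346 0.0149 0 0 0 0 0.75;-0.0346 0.0149 0 0 0 0 0.75;0 0 0 0 0 0 0.75;0 0 0 0 0 0 0.75'
python3 - <<'E'
from h import *
s=observe();print(s["ee_pos"],R.from_quat(s["eef_rot"]).as_matrix().round(3),s["joints"].round(2),s["force"])
p=camera_params("wrist");print(p)
cv2.imwrite("pics/w1.png",capture("wrist"))
np.save("w1.npy",p,allow_pickle=True)
# vise triangulation
def tri(us,ug):
    A=[];B=[]
    for n,u in(("side",us),("scene",ug)):
        q=camera_params(n);P=np.array(q["pose"]);o=P[:3,3];d=ray(q,*u,0)-o;d/=np.linalg.norm(d);M=np.eye(3)-np.outer(d,d);A.append(M);B.append(M@o)
    return np.linalg.solve(sum(A),sum(B))
print(tri((274,271),(248,251)),tri((293.6,296),(267,288)))
E
```

```text
time_s: 1.77
ee_pos: [0.4445, 0.3008, 0.2096]
eef_rot: [0.599, 0.801, -0.0, 0.0]
force: [-0.4, 0.5, 0.5]
gripper_width: 0.0217
grasp_force: 0.0
[0.4445354  0.30081276 0.20964431] [[-0.282  0.959  0.   ]
 [ 0.959  0.282 -0.001]
 [-0.001 -0.    -1.   ]] [-0.96  0.26  0.34  1.83 -0.1   1.07 -0.3 ] [-0.39537221  0.50717786  0.53566252]
{'fx': 357.4291637603232, 'fy': 357.4291637603232, 'cx': 320.3177737773125, 'cy': 239.64234872791303, 'pose': array([[ 0.95933464, -0.27220648, -0.07470396,  0.42356018],
       [ 0.28226705,  0.92655547,  0.24863684,  0.3687202 ],
       [ 0.00153681, -0.2596124 ,  0.96571167,  0.38537804],
       [ 0.        ,  0.        ,  0.        ,  1.        ]])}
[ 0.33543866 -0.06915147  0.1904706 ] [ 0.37719708 -0.04847852  0.07955889]
```

View pics/w1.png

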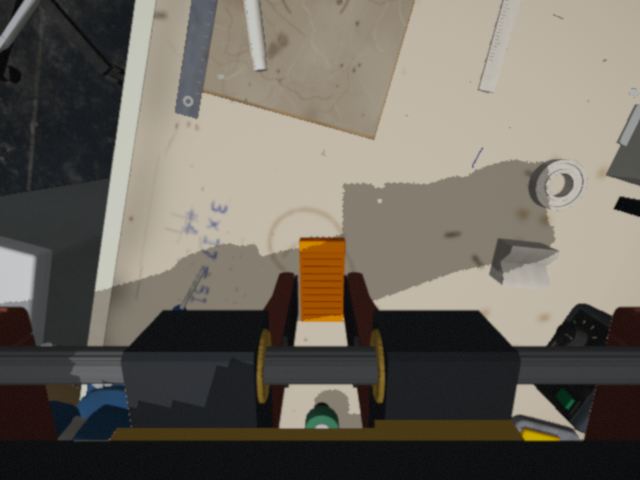

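The wrist view shows the wedge pointing straight down the image. Its heel edge runs (300,239)–(344,239), its nose edge (301,320)–(344,320), and the lug stud is at about (322,424).

Run:
```python
from h import *
p=np.load("w1.npy",allow_pickle=True).item();s=observe();T=R.from_quat(s["eef_rot"]).as_matrix()
im=cv2.imread("pics/w1.png")
m=cv2.inRange(cv2.cvtColor(im,cv2.COLOR_BGR2HSV),(5,150,90),(22,255,255))[225:330,290:356]
for r in (6,10,14,16,25,40,60,80,92,94,96,98):
    c=np.where(m[r])[0]; print(r+225,(c.min()+290,c.max()+290) if len(c) else None)
g=cv2.inRange(cv2.cvtColor(im,cv2.COLOR_BGR2HSV),(60,80,30),(95,255,255))[395:432,285:358]
ys,xs=np.where(g);print("green",xs.min()+285,xs.max()+285,ys.min()+395)
L=dict(h1=(300,239,.02),h2=(344,239,.02),n1=(301,320,.001),n2=(344,320,.001),lug=(322,425,.046))
for k,(u,v,z) in L.items():
    q=ray(p,u,v,z);print(k,q.round(4),(T.T@(q-s["ee_pos"])).round(4))
```

```text
231 None
235 None
239 (np.int64(301), np.int64(343))
241 (np.int64(300), np.int64(344))
250 (np.int64(299), np.int64(344))
265 (np.int64(300), np.int64(343))
285 (np.int64(300), np.int64(343))
305 (np.int64(301), np.int64(342))
317 (np.int64(301), np.int64(343))
319 (np.int64(301), np.int64(342))
321 (np.int64(319), np.int64(341))
323 None
green 306 337 406
h1 [0.431  0.2693 0.02  ] [-0.0286 -0.0211  0.1895]
h2 [0.4757 0.2824 0.02  ] [-0.0287  0.0254  0.1895]
n1 [0.4592 0.1687 0.001 ] [-0.133  -0.0228  0.2085]
n2 [0.5081 0.183  0.001 ] [-0.1332  0.0282  0.2085]
lug [0.5136 0.0715 0.046 ] [-0.2417  0.0016  0.1635]
```

```bash
python3 -m crank '0 0.0015 0.0386 0 0 0 0.75;0 0 0.0386 0 0 0 0.75;0 0 0.0386 0 0 0 0.75;0 0 0.0386 0 0 0 0.75;0 0 0.0380 0 0 0 0.75;0 0 0 0 0 0 0.75;0 0 0 0 0 0 0.75'
python3 -m crank '-0.01 0 0 0 0 0 0.75;-0.005 0 0 0 0 0 0.75;-0.002 0 0 0 0 0 0.75;0 0 0 0 0 0 0.75'
```

```text
time_s: 2.4
ee_pos: [0.4424, 0.3037, 0.016]
eef_rot: [0.596, 0.803, -0.002, -0.001]
force: [0.3, 0.1, 0.9]
gripper_width: 0.022
grasp_force: 0.0
time_s: 2.73
ee_pos: [0.4509, 0.2869, 0.0194]
eef_rot: [0.598, 0.802, 0.002, 0.0]
force: [0.3, -0.7, -0.4]
gripper_width: 0.0224
grasp_force: 0.0
```

```bash
python3 -m crank '-0.005 0 0 0 0 0 0.75;-0.01 0 0 0 0 0 0.75;-0.01 0 0 0 0 0 0.75;-0.01 0 0 0 0 0 0.75;-0.01 0 0 0 0 0 0.75;-0.01 0 0 0 0 0 0.75;-0.01 0 0 0 0 0 0.75;-0.01 0 0 0 0 0 0.75;-0.01 0 0 0 0 0 0.75;-0.01 0 0 0 0 0 0.75;0 0 0 0 0 0 0.75;0 0 0 0 0 0 0.75'
python3 - <<'E'
from h import *
p=camera_params("side");im=capture("side");cv2.imwrite("pics/side1.png",im)
cv2.imwrite("pics/c2.png",cv2.resize(im[210:330,245:425],None,fx=4.4,fy=4.4,interpolation=cv2.INTER_CUBIC))
E
```

```text
time_s: 3.73
ee_pos: [0.477, 0.1956, 0.0174]
eef_rot: [0.598, 0.802, 0.0, -0.0]
force: [-1.2, 1.3, -0.2]
gripper_width: 0.0219
grasp_force: 0.0
```

View pics/c2.png

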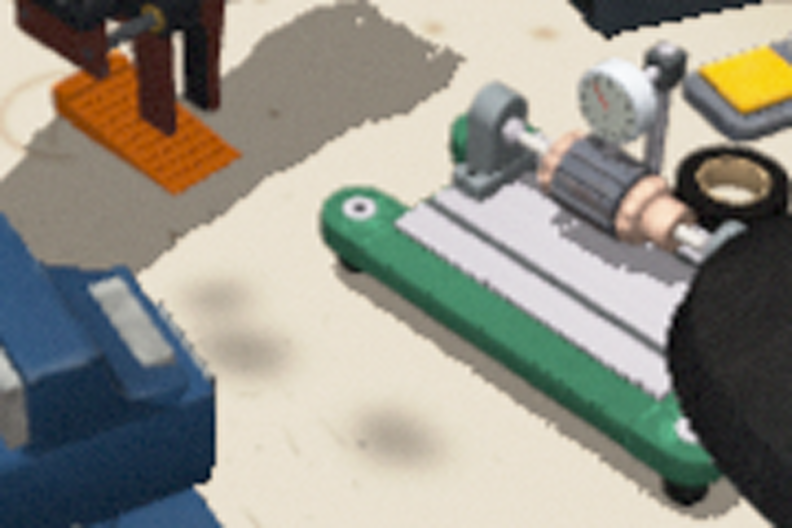

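Run:
```python
from h import *
p=camera_params("side");s=observe();print(s["ee_pos"],s["joints"],s["force"])
for z in (0,.01,.02,.03,.04,.05,.06): print(z,c1(158,132,z).round(3),c1(205,108,z).round(3))
T=R.from_quat(s["eef_rot"]).as_matrix()
for y in(-.018,.018):
  for z in (-.019,.011): u,v=proj(p,s["ee_pos"]+T@[0,y,z]);print(y,z,(u-245)*4.4,(v-210)*4.4)
```

```text
[0.47682259 0.19628116 0.01733228] [-0.69131858  0.49478055  0.26459305  2.04595314 -0.21401905  0.62639015
  0.00771153] [-0.06603456  0.09527628  0.296505  ]
0 [0.474 0.222 0.   ] [0.507 0.23  0.   ]
0.01 [0.469 0.211 0.01 ] [0.502 0.218 0.01 ]
0.02 [0.464 0.199 0.02 ] [0.496 0.206 0.02 ]
0.03 [0.459 0.187 0.03 ] [0.491 0.194 0.03 ]
0.04 [0.454 0.175 0.04 ] [0.485 0.183 0.04 ]
0.05 [0.448 0.163 0.05 ] [0.479 0.171 0.05 ]
0.06 [0.443 0.152 0.06 ] [0.474 0.159 0.06 ]
-0.018 -0.019 153.8359403283367 116.41832294451989
-0.018 0.011 155.7192488539228 159.95458830573273
0.018 -0.019 202.98893791211228 88.4796655438745
0.018 0.011 204.12548459984455 131.72169659537852
```

The picture shows the wedge unmoved (nose still at (178,193)–(241,155)). The fingers hang over its ramp with tips at (158,132) and (205,108), about 15 mm above where the readings put them, so they passed over the heel. I'll go back behind it and feel for the bench.

```bash
python3 -m crank '0 0 -0.02 0 0 0 0.75;0.038 0 0 0 0 0 0.75;0.038 0 0 0 0 0 0.75;0.038 0 0 0 0 0 0.75;0 0 0.015 0 0 0 0.75;0 0 0 0 0 0 0.75'
python3 -m crank '0 0 0.005 0 0 0 0.75;0 0 0.003 0 0 0 0.75;0 0 0 0 0 0 0.75'
python3 -m crank '0 0 0.003 0 0 0 0.75;0 0 0 0 0 0 0.75'
python3 -m crank '0 0 0.003 0 0 0 0.75;0 0 0 0 0 0 0.75'
```

```text
time_s: 4.28
ee_pos: [0.4414, 0.3087, 0.0207]
eef_rot: [0.594, 0.804, -0.001, -0.001]
force: [-0.7, -1.0, -0.7]
gripper_width: 0.022
grasp_force: 0.0
time_s: 4.53
ee_pos: [0.4443, 0.3041, 0.014]
eef_rot: [0.598, 0.802, -0.0, 0.0]
force: [0.1, -0.6, 0.9]
gripper_width: 0.0218
grasp_force: 0.0
time_s: 4.7
ee_pos: [0.4445, 0.3045, 0.0112]
eef_rot: [0.598, 0.802, -0.0, 0.0]
force: [-0.0, 1.4, -0.8]
gripper_width: 0.0215
grasp_force: 0.0
time_s: 4.87
ee_pos: [0.4442, 0.305, 0.0081]
eef_rot: [0.597, 0.802, -0.0, -0.0]
force: [-0.2, -0.1, -0.1]
gripper_width: 0.0221
grasp_force: 0.0
```

```bash
python3 -m crank '0 0 0.003 0 0 0 0.75;0 0 0 0 0 0 0.75'
python3 -m crank '0 0 0.003 0 0 0 0.75;0 0 0 0 0 0 0.75'
python3 - <<'E'
from h import *
s=observe();im=capture("side")
cv2.imwrite("pics/c3.png",cv2.resize(im[170:270,225:345],None,fx=6,fy=6,interpolation=cv2.INTER_CUBIC))
E
```

```text
time_s: 5.03
ee_pos: [0.444, 0.3052, 0.005]
eef_rot: [0.597, 0.802, -0.0, -0.0]
force: [-0.3, -0.3, -0.4]
gripper_width: 0.0222
grasp_force: 0.0
time_s: 5.2
ee_pos: [0.4439, 0.3053, 0.0019]
eef_rot: [0.597, 0.802, -0.0, -0.0]
force: [0.4, 0.4, -0.7]
gripper_width: 0.0221
grasp_force: 0.0
```

View pics/c3.png

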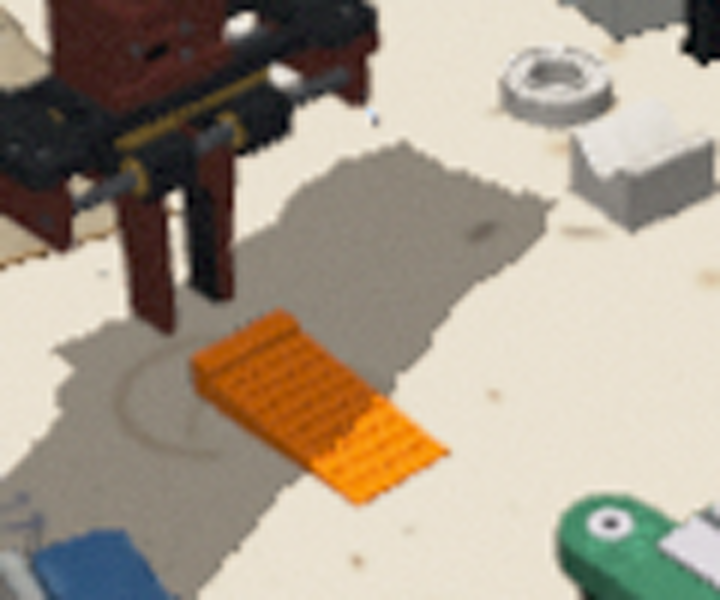

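The fingers now stand just behind the heel, tips at (165,333) and (220,300), with the wedge unmoved. I'll estimate the tip height from these.

Run:
```python
from h import *
p=camera_params("side");s=observe();T=R.from_quat(s["eef_rot"]).as_matrix();print(s["ee_pos"],s["force"])
f=lambda x,y:(225+x/6-.4,170+y/6-.4)
# corners seen: near finger bottom: left (135,318)?, front-bottom (172,334); far finger bottom right (232,299)
for z in (0,.005,.01,.015,.02):
  print(z,[(T.T@(ray(p,*f(*q),z)-s["ee_pos"]))[:2].round(4) for q in((172,334),(135,320),(232,299))])
for x in(-.01,.01):
  for y in (-.0245,.0245): u,v=proj(p,s["ee_pos"]+T@[x,y,.011]);print(x,y,(u-225)*6,(v-170)*6)
```

```text
[0.4439403  0.30530194 0.00208313] [ 0.26798969 -0.27231874 -0.84339623]
0 [array([ 0.0049, -0.0044]), array([ 0.0238, -0.0093]), array([0.0067, 0.0304])]
0.005 [array([-0.0006, -0.0086]), array([ 0.0182, -0.0134]), array([0.0012, 0.0261])]
0.01 [array([-0.0061, -0.0127]), array([ 0.0125, -0.0175]), array([-0.0044,  0.0217])]
0.015 [array([-0.0116, -0.0168]), array([ 0.0069, -0.0216]), array([-0.0099,  0.0174])]
0.02 [array([-0.0171, -0.0209]), array([ 0.0013, -0.0256]), array([-0.0154,  0.013 ])]
-0.01 -0.0245 156.71685392877237 383.36805001028813
-0.01 0.0245 245.49024041200812 335.2764767693909
0.01 -0.0245 126.67899170916905 362.9862726760918
0.01 0.0245 215.34971526673314 315.70650037830654
```

```bash
python3 -m crank '0 0 0.003 0 0 0 0.75;0 0 0.003 0 0 0 0.75;0 0 0 0 0 0 0.75'
python3 -m crank '0 0 0.002 0 0 0 0.75;0 0 0 0 0 0 0.75'
python3 -m crank '0 0 0.002 0 0 0 0.75;0 0 0 0 0 0 0.75'
```

```text
time_s: 5.5
ee_pos: [0.4438, 0.3052, -0.0043]
eef_rot: [0.597, 0.802, -0.0, -0.0]
force: [-0.3, -0.9, -0.5]
gripper_width: 0.0218
grasp_force: 0.0
time_s: 5.67
ee_pos: [0.444, 0.3053, -0.006]
eef_rot: [0.597, 0.802, -0.0, -0.0]
force: [0.5, 0.4, -0.3]
gripper_width: 0.022
grasp_force: 0.0
time_s: 5.83
ee_pos: [0.444, 0.3053, -0.0079]
eef_rot: [0.597, 0.802, -0.0, -0.0]
force: [-0.8, 0.0, 0.4]
gripper_width: 0.0222
grasp_force: 0.0
```

```bash
python3 -m crank '0 0 0.002 0 0 0 0.75;0 0 0 0 0 0 0.75'
python3 -m crank '0 0 0.002 0 0 0 0.75;0 0 0 0 0 0 0.75'
```

```text
time_s: 6.0
ee_pos: [0.444, 0.3053, -0.0099]
eef_rot: [0.597, 0.802, -0.0, -0.0]
force: [-0.5, 1.3, 0.6]
gripper_width: 0.0221
grasp_force: 0.0
time_s: 6.17
ee_pos: [0.444, 0.3053, -0.0119]
eef_rot: [0.597, 0.802, -0.0, -0.0]
force: [-0.3, -0.3, -0.2]
gripper_width: 0.0216
grasp_force: 0.0
```

```bash
python3 -m crank '0 0 0.002 0 0 0 0.75;0 0 0 0 0 0 0.75'
python3 -m crank '0 0 0.001 0 0 0 0.75;0 0 0 0 0 0 0.75'
python3 -m crank '0 0 0.001 0 0 0 0.75;0 0 0 0 0 0 0.75'
```

```text
time_s: 6.33
ee_pos: [0.4442, 0.3054, -0.0125]
eef_rot: [0.597, 0.802, 0.0, -0.0]
force: [-3.2, -2.2, 14.4]
gripper_width: 0.0218
grasp_force: 7.3
time_s: 6.5
ee_pos: [0.4442, 0.3055, -0.0126]
eef_rot: [0.597, 0.802, 0.0, -0.0]
force: [-7.4, -4.5, 26.9]
gripper_width: 0.022
grasp_force: 13.1
time_s: 6.67
ee_pos: [0.4442, 0.3055, -0.0127]
eef_rot: [0.597, 0.802, 0.0, -0.001]
force: [-9.3, -7.1, 37.5]
gripper_width: 0.0218
grasp_force: 18.8
```

```bash
python3 -m crank '0 0 -0.0099 0 0 0 0.75;-0.01 0 0 0 0 0 0.75;-0.01 0 0 0 0 0 0.75;-0.006 0 0 0 0 0 0.75;-0.006 0 0 0 0 0 0.75;-0.006 0 0 0 0 0 0.75;-0.01 0 0 0 0 0 0.75;-0.01 0 0 0 0 0 0.75;-0.01 0 0 0 0 0 0.75;-0.01 0 0 0 0 0 0.75;0 0 0 0 0 0 0.75;0 0 0 0 0 0 0.75'
python3 - <<'E'
from h import *
im=capture("side")
cv2.imwrite("pics/c4.png",cv2.resize(im[190:290,245:365],None,fx=6,fy=6,interpolation=cv2.INTER_CUBIC))
E
```

```text
time_s: 7.67
ee_pos: [0.4668, 0.2298, -0.0057]
eef_rot: [0.598, 0.802, -0.0, 0.0]
force: [-0.8, 0.4, 0.5]
gripper_width: 0.0221
grasp_force: 0.0
```

View pics/c4.png

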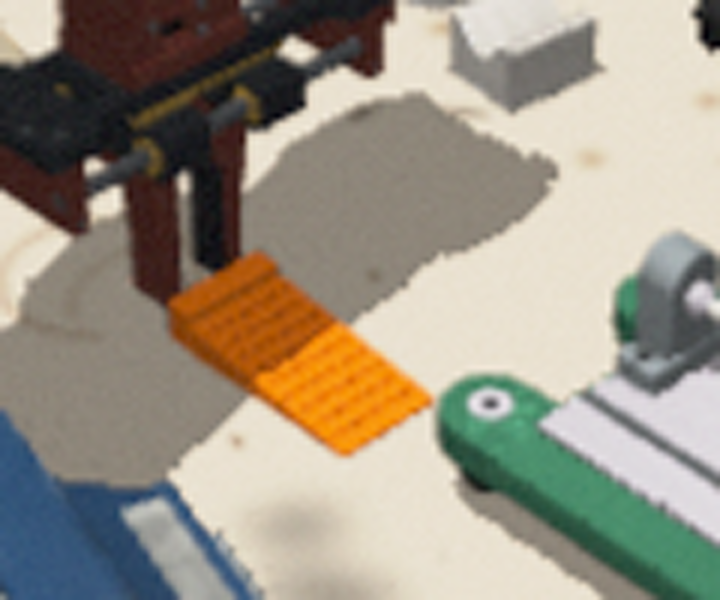

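The wedge now moves ahead of the fingers. Its nose corners are at (346,455) and (432,402), and the lug stud is at (490,403).

Run:
```python
from h import *
p=camera_params("side");s=observe();T=R.from_quat(s["eef_rot"]).as_matrix();print(s["ee_pos"],s["force"],(T[:,0]).round(3))
f=lambda x,y:(245+x/6-.4,190+y/6-.4)
for n,q,z in(("n1",(346,455),.001),("n2",(432,402),.001),("h1",(172,298),.02),("h2",(262,252),.02),("lug",(490,403),.046)):
  X=ray(p,*f(*q),z);print(n,X.round(4),(T.T@(X-s["ee_pos"]))[:2].round(4))
```

```text
[ 0.46657997  0.23059722 -0.00572632] [-0.58107255  0.71038468 -0.23663989] [-0.286  0.958  0.   ]
n1 [0.4769 0.1096 0.001 ] [-0.1189 -0.0248]
n2 [0.5215 0.1223 0.001 ] [-0.1195  0.0216]
h1 [0.4492 0.2081 0.02  ] [-0.0166 -0.0231]
h2 [0.4945 0.219  0.02  ] [-0.0191  0.0234]
lug [0.5143 0.0642 0.046 ] [-0.173 -0.002]
```

```bash
python3 -m crank '-0.01 0 0 0 0 0 0.75;-0.01 0 0 0 0 0 0.75;-0.01 0 0 0 0 0 0.75;-0.01 0 0 0 0 0 0.75;-0.01 0 0 0 0 0 0.75;-0.006 0 0 0 0 0 0.75;-0.003 0 0 0 0 0 0.75;0 0 0 0 0 0 0.75;0 0 0 0 0 0 0.75'
for i in 1 2 3; do python3 -c "
from h import *
print(observe()['force'])"; done
python3 -m crank '-0.002 0 0 0 0 0 0.75;-0.002 0 0 0 0 0 0.75;-0.002 0 0 0 0 0 0.75'
python3 -m crank '-0.002 0 0 0 0 0 0.75;-0.002 0 0 0 0 0 0.75;-0.002 0 0 0 0 0 0.75'
```

```text
time_s: 8.47
ee_pos: [0.4834, 0.1742, -0.0058]
eef_rot: [0.597, 0.802, 0.0, -0.0]
force: [0.1, 0.9, 0.2]
gripper_width: 0.0219
grasp_force: 0.0
[0.08117534 0.92225739 0.18596725]
[0.08117534 0.92225739 0.18596725]
[0.08117534 0.92225739 0.18596725]
time_s: 8.72
ee_pos: [0.485, 0.1687, -0.0058]
eef_rot: [0.597, 0.802, 0.0, -0.0]
force: [-0.8, 0.5, -0.1]
gripper_width: 0.0219
grasp_force: 0.1
time_s: 8.97
ee_pos: [0.4869, 0.1625, -0.0058]
eef_rot: [0.597, 0.802, -0.0, -0.0]
force: [-0.6, 0.2, 0.1]
gripper_width: 0.0215
grasp_force: 0.1
```

```bash
python3 -m crank '-0.001 0 0 0 0 0 0.75;-0.001 0 0 0 0 0 0.75' | grep -E "ee_pos|force"
python3 -m crank '-0.001 0 0 0 0 0 0.75;-0.001 0 0 0 0 0 0.75'| grep -E "ee_pos|force"
python3 -m crank '-0.001 0 0 0 0 0 0.75;-0.001 0 0 0 0 0 0.75'| grep -E "ee_pos|force"
```

```text
ee_pos: [0.4875, 0.1605, -0.0058]
force: [0.2, 0.2, -0.0]
grasp_force: 0.1
ee_pos: [0.488, 0.1588, -0.0057]
force: [-0.4, -0.1, 0.2]
grasp_force: 0.2
ee_pos: [0.4886, 0.1568, -0.0057]
force: [-0.5, -0.2, 0.0]
grasp_force: 0.2
```

```bash
python3 -m crank '-0.001 0 0 0 0 0 0.75;-0.001 0 0 0 0 0 0.75' | grep -E "ee_pos|force"
```

```text
ee_pos: [0.4892, 0.1549, -0.0058]
force: [0.4, 0.7, 0.5]
grasp_force: 0.2
```

```bash
python3 -m crank '-0.001 0 0 0 0 0 0.75;-0.001 0 0 0 0 0 0.75' | grep -E "ee_pos|force"
python3 -m crank '-0.001 0 0 0 0 0 0.75;-0.001 0 0 0 0 0 0.75'| grep -E "ee_pos|force"
```

```text
ee_pos: [0.4897, 0.153, -0.0058]
force: [0.9, 1.0, 0.3]
grasp_force: 0.2
ee_pos: [0.4903, 0.1513, -0.0057]
force: [-0.4, 2.1, -0.5]
grasp_force: 0.9
```

```bash
python3 -m crank '-0.001 0 0 0 0 0 0.75;-0.001 0 0 0 0 0 0.75'| grep -E "ee_pos|force"
```

```text
ee_pos: [0.4907, 0.1498, -0.0057]
force: [-1.1, 2.4, -0.4]
grasp_force: 1.8
```

```bash
python3 -m crank '-0.001 0 0 0 0 0 0.75;-0.001 0 0 0 0 0 0.75'| grep -E "ee_pos|force"
```

```text
ee_pos: [0.4912, 0.1481, -0.0057]
force: [-1.9, 6.4, 0.1]
grasp_force: 2.9
```

```bash
for i in 1 2 3; do python3 -m crank '0 0 0 0 0 0 0.75'| grep -E "ee_pos|force"; done
```

```text
ee_pos: [0.4914, 0.1478, -0.0057]
force: [-1.7, 4.3, -0.2]
grasp_force: 2.3
ee_pos: [0.4914, 0.1478, -0.0058]
force: [-1.4, 4.4, -0.2]
grasp_force: 2.5
ee_pos: [0.4913, 0.1477, -0.0058]
force: [-2.0, 4.0, 0.7]
grasp_force: 2.6
```

```bash
python3 -m crank '0.003 0 0 0 0 0 0.75;0.008 0 0 0 0 0 0.75;0.019 0 0 0 0 0 0.75;0 0 0 0 0 0 0.75;0 0 -0.035 0 0 0 1;0 0 -0.035 0 0 0 1;0 0 -0.035 0 0 0 1;0 0 -0.025 0 0 0 1;0 0 0 0 0 0 1;0 0 0 0 0 0 1'
python3 - <<'E'
from h import *
p=camera_params("wrist");np.save("w2.npy",p,allow_pickle=True);s=observe();print(s["ee_pos"])
w=capture("wrist");cv2.imwrite("pics/w2.png",w)
im=capture("side")
cv2.imwrite("pics/c5.png",cv2.resize(im[200:325,265:425],None,fx=5,fy=5,interpolation=cv2.INTER_CUBIC)[:600])
E
```

```text
time_s: 11.38
ee_pos: [0.4838, 0.176, 0.1256]
eef_rot: [0.597, 0.802, 0.001, 0.001]
force: [-0.3, 0.1, -0.5]
gripper_width: 0.0006
grasp_force: 0.0
[0.48383097 0.17600859 0.1255759 ]
```

View pics/c5.png

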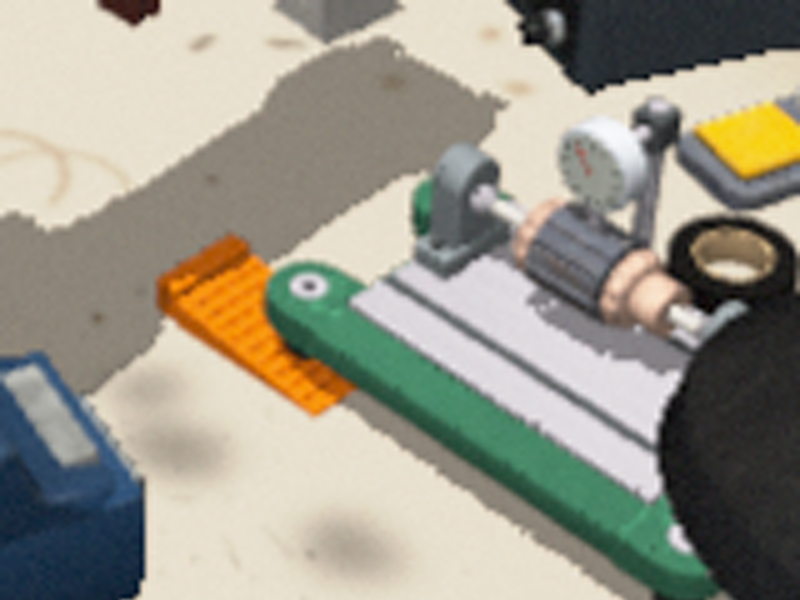

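The wedge sits under the near-left foot, on its centreline. The stud at (308,286) has not moved, so the stand is in place. I'll go over the lug and press.

```bash
python3 -m crank '-0.0386 -0.001 0 0 0 0 1;-0.0386 -0.001 0 0 0 0 1;-0.0386 -0.001 0 0 0 0 1;0 0 0 0 0 0 1;0 0 0.03 0 0 0 1;0 0 0.03 0 0 0 1;0 0 0.018 0 0 0 1;0 0 0 0 0 0 1;0 0 0 0 0 0 1'
python3 - <<'E'
from h import *
s=observe();print(s["ee_pos"],s["force"])
im=capture("side")
cv2.imwrite("pics/c6.png",cv2.resize(im[200:325,265:425],None,fx=5,fy=5,interpolation=cv2.INTER_CUBIC)[:600])
E
```

```text
time_s: 12.23
ee_pos: [0.5117, 0.0636, 0.0446]
eef_rot: [0.597, 0.802, -0.002, -0.001]
force: [0.3, 0.9, 0.1]
gripper_width: 0.0004
grasp_force: 0.0
[0.51166495 0.0636402  0.04462477] [0.26542993 0.94718852 0.08607308]
```

View pics/c6.png

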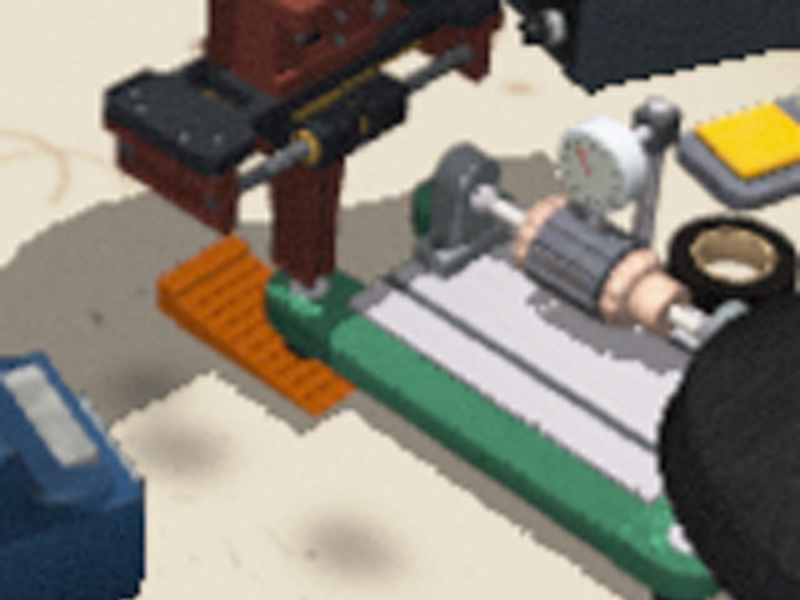

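The closed fingertips hover just above the stud, at about (305,280), centred on the lug. Now I press.

```bash
python3 -m crank '0 0 0.004 0 0 0 1;0 0 0.003 0 0 0 1;0 0 0 0 0 0 1'| grep -E "ee_pos|force"
python3 -m crank '0 0 0.001 0 0 0 1;0 0 0.001 0 0 0 1'| grep -E "ee_pos|force"
```

```text
ee_pos: [0.5134, 0.0645, 0.0395]
force: [-0.4, 0.2, -0.0]
grasp_force: 0.0
ee_pos: [0.5135, 0.0644, 0.0377]
force: [-0.7, -0.2, -0.4]
grasp_force: 0.0
```

```bash
python3 -m crank '0 0 0.001 0 0 0 1;0 0 0 0 0 0 1'| grep -E "ee_pos|force"
```

```text
ee_pos: [0.5132, 0.0643, 0.0362]
force: [0.4, 0.5, -0.2]
grasp_force: 0.0
```

```bash
python3 -m crank '0 0 0.001 0 0 0 1;0 0 0 0 0 0 1'| grep -E "ee_pos|force"
python3 -m crank '0 0 0.001 0 0 0 1;0 0 0 0 0 0 1'| grep -E "ee_pos|force"
```

```text
ee_pos: [0.5132, 0.0642, 0.0352]
force: [0.1, -0.5, -0.2]
grasp_force: 0.0
ee_pos: [0.5131, 0.0643, 0.0341]
force: [-0.1, 0.1, 0.6]
grasp_force: 0.0
```

```bash
python3 -m crank '0 0 0.0005 0 0 0 1;0 0 0 0 0 0 1'| grep -E "ee_pos|force"
```

```text
ee_pos: [0.5131, 0.0642, 0.0337]
force: [0.3, -0.1, 0.0]
grasp_force: 0.0
```

```bash
python3 -m crank '0 0 0.0007 0 0 0 1;0 0 0 0 0 0 1'| grep -E "ee_pos|force"
```

```text
ee_pos: [0.5133, 0.0642, 0.0332]
force: [-0.3, -0.2, 3.0]
grasp_force: 1.5
```

```bash
python3 -m crank '0 0 0.0007 0 0 0 1;0 0 0 0 0 0 1'| grep -E "ee_pos|force"
```

```text
ee_pos: [0.5133, 0.0643, 0.033]
force: [-3.4, -0.9, 9.7]
grasp_force: 5.1
```

```bash
python3 -m crank '0 0 0.0007 0 0 0 1;0 0 0 0 0 0 1'| grep -E "ee_pos|force"
```

```text
ee_pos: [0.5133, 0.0643, 0.0329]
force: [-5.1, 0.6, 16.9]
grasp_force: 8.7
```

```bash
python3 -m crank '0 0 -0.0005 0 0 0 1;0 0 0 0 0 0 1'| grep -E "ee_pos|force"
python3 -m crank '0 0 0 0 0 0 1;0 0 0 0 0 0 1;0 0 0 0 0 0 1;0 0 0 0 0 0 1;0 0 0 0 0 0 1;0 0 0 0 0 0 1;0 0 0 0 0 0 1;0 0 0 0 0 0 1;0 0 0 0 0 0 1'| grep -E "ee_pos|force"
```

```text
ee_pos: [0.5132, 0.0643, 0.033]
force: [-3.8, -0.1, 11.3]
grasp_force: 5.9
ee_pos: [0.5133, 0.0643, 0.033]
force: [-2.8, 0.1, 11.2]
grasp_force: 6.0
```

The press held at 11 N without sinking. Now I'll draw back, up and to the left.

```bash
python3 -m crank '0 0 -0.002 0 0 0 1;0 0 -0.01 0 0 0 1;0 0 -0.03 0 0 0 1;0 0 -0.035 0 0 0 1;0 0 -0.035 0 0 0 1;0.035 0 0 0 0 0 1;0.035 0 0 0 0 0 1;0.035 0 0 0 0 0 1;0.035 0 0 0 0 0 1;0 0 0 0 0 0 1;0 0 0 0 0 0 1'
python3 - <<'E'
from h import *
im=capture("side")
cv2.imwrite("pics/c7.png",cv2.resize(im[200:325,265:425],None,fx=5,fy=5,interpolation=cv2.INTER_CUBIC)[:600])
a=cv2.imread("pics/c5.png").astype(int);b=cv2.imread("pics/c7.png").astype(int)
print(np.abs(a-b)[250:600,160:660].max(2).mean(), (np.abs(a-b)[240:420,150:420].max(2)>60).sum())
E
```

```text
time_s: 15.7
ee_pos: [0.4723, 0.2004, 0.1445]
eef_rot: [0.595, 0.803, 0.0, -0.0]
force: [-0.2, -0.5, 0.1]
gripper_width: 0.0005
grasp_force: 0.0
3.24476 2122
```

View pics/c7.png

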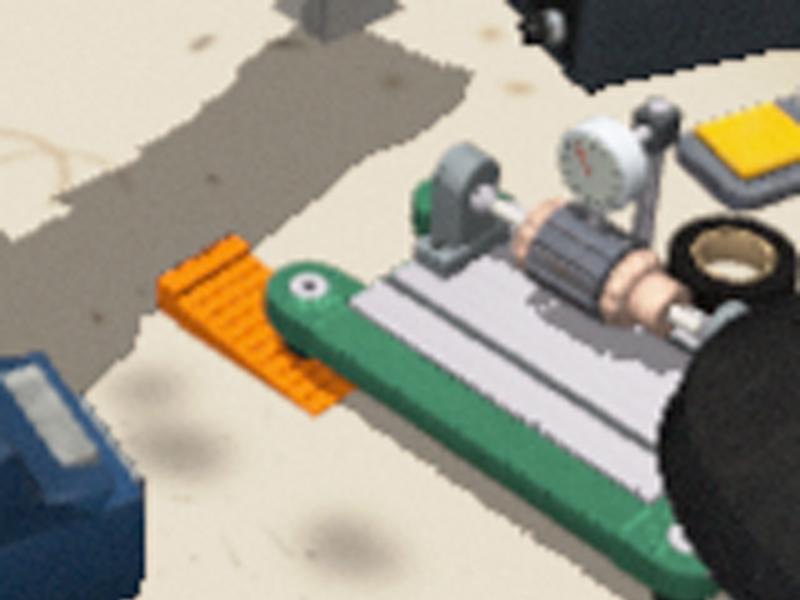

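The wedge and stand are as they were before the press: stud at (308,286), heel at (160,285). Nothing touches them.

```bash
python3 -c "
from station import *
print(job_done())"
```

```text
the job is handed in; nothing more can be done
None
```

The job is handed in: the wedge is snug under the near left foot (about 4.6 N push), and the lug held about 11 N for 0.9 s without sinking, after a brief 17 N reading just above the 15 N limit; on the first pass the fingers went over the wedge without moving it, and the last picture shows wedge and stand in place with the arm clear.

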